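# Fill the divided crate, then hold the sprung chest lid at its pointer

## Robot

A 6-joint arm with a two-finger parallel gripper is mounted at the origin on a cart in front of the work surface, level with it; the furniture and walls round the work are solid. World frame = base frame: x ahead of the robot, y to its left, z up, the work surface at z = 0. Lengths are in m, angles in rad, forces in N, time in s.
With the tool pointing down it reaches from about 0.275 to 0.75 m from the base axis. Payload 10.2 kg.
Tool frame: the origin (TCP) lies midway between the tips of the shut fingers; the grasp point (between the pads) lies 19 mm behind it; z points along the fingers, y is the line along which they close (so a half turn about z gives the same grasp; the last joint's range is limited). The gripper opens to 85 mm and grips with 20 to 120 N. Pads are 22 mm wide; open, the fingers measure 114 mm over their backs; the gripper's body (76 mm by 85 mm) begins 54 mm behind the grasp point. The pads swing forward as they close: fully open they stand 13 mm farther back than shut.
Start: joints at [1.126, 0.313, 1.498, -0, 1.331, -0.223], TCP at [0.116, 0.512, 0.231] pointing down, gripper open.
Joint ranges: [-2.94, 2.94], [-0.97, 2.17], [0.19, 2.56], [-1.23, 4.37], [0.02, 3.11], [-2.88, 2.88]. Speed limits (rad/s): [2.39, 2.39, 3.01, 3.14, 3.14, 3.14].

## Interface

Orientations are given as a unit quaternion [w, x, y, z].
In Python, from station import env gives the robot as it stands.
- The arm moves only by the shell command python3 -m creep 'ROWS' [OPENING]. ROWS is JSON, a list of rows, each an object with "delta_pos": the shift along the tool's x, y, z in cm, a list of three; "spin": the turn about the tool's z in rad. A call has 1 to 10 rows; each row shifts and turns the commanded pose from where the row before left it, along the tool's axes as they then stand; what a row does not reach is not made up. A row lasts 1/10 s, in which the tool goes at most 50 mm and 8.59 degrees, less where a joint would pass 70% of its speed; a pose out of reach is approached as far as the arm can. A call with a gripper value outside its range is refused whole. OPENING is the opening, from 0 (shut) to 1 (fully open), set as the call begins (- or left out, the last holds). The fingers move at their own pace and stop on an object; the grip force is fixed at half the most. Time passes only in rows, so rows that do not move let the fingers close. It gives the time, the measured TCP pose, the force, the opening and the grip force at its end, in the units of the state.
- env.sense(): the state, without advancing time (a new reading comes with each control period).
- env.grab_frame(name): name is "scene" or "top" or "wrist"; returns a dict with "color" (384x512x3 uint8, red, green, blue), "fx", "fy", "cx", "cy" (pixels), "origin" and "orientation" of the camera in the world; the wrist camera has in their place "hand_eye" (4x4, takes a point from camera to tool coordinates, whose origin is the TCP and whose axes are the flange's). Camera axes: x right, y up, looking along -z (the intrinsics and any distortion apply to the point x, -y, -z); pixel columns grow to the right and rows downward; lengths in m; the calibration is good to about 2 mm. A picture is of the moment at which its call begins: read the wrist's pose just before it. There is no depth.
- env.finish_job(): hands the job in; it is judged then, once.
The state is a dict: "time": time; "joint_positions": joint angles; "dq": joint speeds; "joint_torque": joint torques, N m; "ee_pos": TCP position; "eef_rot": TCP orientation; "force": force on the tool from outside, world axes, zero at the start; "moment": the same for the moment, N m; "width": opening from 0.0 (shut) to 1.0 (fully open); "finger_force": force on a finger pad.
Only numpy, scipy, OpenCV 4.12 (cv2) and the standard library are available. Lean on these libraries where they do the work, as an engineer would, in place of code of your own. Each camera call takes 0.05 s, during which the arm holds its last target. There are 200 camera calls.

## Task

Get the bolts ready for the storage chest: stand the two hexagon bolts that are in front of the open drill-bit case (not the one far back on the bench) head down in empty cells of the divided crate, one bolt to a cell (leave the one already there), with the chest still shut. Then lift the chest's sprung lid by its bar handle until the index finger on the lid's edge lines up with the pointer arm set on the scale at the chest's side, without swinging it well past, and finish while still holding the lid steadily there so that I can slide the crate in under it. Leave the pointer setting, the tape measure, the grease pot and the loose nut as they are.

Things in the scene. Friction and masses are not known exactly. Their poses are not given: they have to be found in the camera images.
- bolt_a: steel hexagon bolt standing upright on its head on the bench in front of the open drill-bit case, 68 mm tall: hexagon head 30 mm across flats (34 mm across corners) and about 14 mm high at the bottom, threaded shank 20 mm thick above it. Origin at the centre of its underside (the head), z up along the shank
- bolt_b: second bolt, same kind, standing upright on the bench in front of the open drill-bit case; origin at the centre of its underside, z up along the shank
- bolt_c: third bolt, same kind, already standing in one cell of the crate; origin at the centre of its underside
- crate: low grey open plastic crate, 130 x 130 x 32 mm, 1.2 kg, loose on the bench, walls, floor and the cross-shaped divider 4 mm thick: four cells 59 x 59 mm with centres at x = +-31.5 mm, y = +-31.5 mm in the crate's frame, inner floor 4 mm above the bench, walls and divider 32 mm high. Origin at the centre of its underside, axes along its sides, z up
- chest: grey sheet-metal chest fixed to the bench, 160 (x) x 170 (y) x 90 mm, grey lid 8 mm thick on top (98 mm high shut). Origin at the centre of its underside; its front with the bar handle faces -x, the hinge line runs along y at x = +80, z = 94 mm. An upright quadrant scale, a tick every 10 degrees, stands on its left (+y) side, reaching y = +110 mm and 215 mm above the bench
- lid_angle (a joint): opening angle of the lid in rad, 0 shut (level), growing as its front edge rises, up to 1.3. A torsion spring pulls it shut: together with its weight about 6 N of lift at the bar as it leaves the rim and about 11 N, square to the lid, at 0.8 rad; let go, it falls shut
- lid: grey metal lid 164 x 170 x 8 mm with a bow handle on its front edge: a round dark steel bar 14 mm thick, 110 mm long, parallel to the hinge line, standing 55 mm out in front of the lid's edge, with free space under it and a 48 mm gap behind it. Origin at the middle of the hinge line; axes turn with the lid, y along the hinge line, bar centre at x = -215 mm, z = 0
- lid_handle (a point): middle of the bar handle, on the bar's centreline, 215 mm from the hinge line and level with it when shut; its axes turn with the lid (y along the bar)
- lid_hinge (a point): middle of the hinge line, on the axis; axes turn with the lid: y along the hinge line, -x towards the bar
- lid_index (a point): dark steel index finger sticking out sideways from the lid's left edge, at 152 mm from the hinge line
- set_pointer (a joint): angle of the pointer arm on the scale in rad, measured as the lid's angle is: the finger lines up with the pointer when joint lid_angle equals this. Clamped at 0.45 to 0.8 rad, held only by friction; not to be moved
- pointer_tip (a point): tip of the thin dark pointer arm, 142 mm from the hinge line, beside the scale; its z axis is square to the arm, in the direction of opening, -x along the arm outwards
- tape_measure: tape measure on the bench, 34 x 80 x 64 mm high, bystander; origin at the centre of its underside
- grease_pot: round grease tin, 71 mm wide, 76 mm high, bystander; origin at the centre of its underside
- big_nut: loose hexagon nut, 36 x 41 x 29 mm, bystander; origin at the centre of its underside
Things that resemble listed ones, but are neither listed nor needed, are in the scene too. What is shaped like the bolt_a but red or turquoise is not meant.

How it is judged:
On the way:
1. all three bolts stand upright in the crate, one to a cell, let go, the chest lid still shut (x of bolt_a in the frame of crate between -0.058 and 0.058 m and y of bolt_a in the frame of crate between -0.058 and 0.058 m and z of bolt_a in the frame of crate between -0.002 and 0.012 m and angle between each of bolt_a, bolt_b, bolt_c's own z axis and vertical below 0.15 rad and linear speed of each of bolt_a, bolt_b, bolt_c below 0.03 m/s and x of bolt_b in the frame of crate between -0.058 and 0.058 m and y of bolt_b in the frame of crate between -0.058 and 0.058 m and z of bolt_b in the frame of crate between -0.002 and 0.012 m and x of bolt_c in the frame of crate between -0.058 and 0.058 m and y of bolt_c in the frame of crate between -0.058 and 0.058 m and z of bolt_c in the frame of crate between -0.002 and 0.012 m and ((x of bolt_a in the frame of crate above 0 m and x of bolt_b in the frame of crate below 0 m) or (x of bolt_b in the frame of crate above 0 m and x of bolt_a in the frame of crate below 0 m) or (y of bolt_a in the frame of crate above 0 m and y of bolt_b in the frame of crate below 0 m) or (y of bolt_b in the frame of crate above 0 m and y of bolt_a in the frame of crate below 0 m)) and ((x of bolt_a in the frame of crate above 0 m and x of bolt_c in the frame of crate below 0 m) or (x of bolt_c in the frame of crate above 0 m and x of bolt_a in the frame of crate below 0 m) or (y of bolt_a in the frame of crate above 0 m and y of bolt_c in the frame of crate below 0 m) or (y of bolt_c in the frame of crate above 0 m and y of bolt_a in the frame of crate below 0 m)) and ((x of bolt_b in the frame of crate above 0 m and x of bolt_c in the frame of crate below 0 m) or (x of bolt_c in the frame of crate above 0 m and x of bolt_b in the frame of crate below 0 m) or (y of bolt_b in the frame of crate above 0 m and y of bolt_c in the frame of crate below 0 m) or (y of bolt_c in the frame of crate above 0 m and y of bolt_b in the frame of crate below 0 m)) and value of joint lid_angle below 0.06 rad and contact force between each of bolt_a, bolt_b, bolt_c and the fingers below 0.2 N), for 0.2 s.
At the end, for the whole second after the job is handed in: The lid's index finger is level with the pointer arm to within 11.5 mm (about 4 degrees) and still, the fingers carry the lid by its bar (contact over 3 N, no loose thing touching chest or lid), and all three bolts stand upright in the crate, one to a cell (x of bolt_a in the frame of crate between -0.058 and 0.058 m and y of bolt_a in the frame of crate between -0.058 and 0.058 m and z of bolt_a in the frame of crate between -0.002 and 0.012 m and angle between each of bolt_a, bolt_b, bolt_c's own z axis and vertical below 0.15 rad and linear speed of each of bolt_a, bolt_b, bolt_c below 0.03 m/s and x of bolt_b in the frame of crate between -0.058 and 0.058 m and y of bolt_b in the frame of crate between -0.058 and 0.058 m and z of bolt_b in the frame of crate between -0.002 and 0.012 m and x of bolt_c in the frame of crate between -0.058 and 0.058 m and y of bolt_c in the frame of crate between -0.058 and 0.058 m and z of bolt_c in the frame of crate between -0.002 and 0.012 m and ((x of bolt_a in the frame of crate above 0 m and x of bolt_b in the frame of crate below 0 m) or (x of bolt_b in the frame of crate above 0 m and x of bolt_a in the frame of crate below 0 m) or (y of bolt_a in the frame of crate above 0 m and y of bolt_b in the frame of crate below 0 m) or (y of bolt_b in the frame of crate above 0 m and y of bolt_a in the frame of crate below 0 m)) and ((x of bolt_a in the frame of crate above 0 m and x of bolt_c in the frame of crate below 0 m) or (x of bolt_c in the frame of crate above 0 m and x of bolt_a in the frame of crate below 0 m) or (y of bolt_a in the frame of crate above 0 m and y of bolt_c in the frame of crate below 0 m) or (y of bolt_c in the frame of crate above 0 m and y of bolt_a in the frame of crate below 0 m)) and ((x of bolt_b in the frame of crate above 0 m and x of bolt_c in the frame of crate below 0 m) or (x of bolt_c in the frame of crate above 0 m and x of bolt_b in the frame of crate below 0 m) or (y of bolt_b in the frame of crate above 0 m and y of bolt_c in the frame of crate below 0 m) or (y of bolt_c in the frame of crate above 0 m and y of bolt_b in the frame of crate below 0 m)) and z of lid_index in the frame of pointer_tip between -0.0115 and 0.0115 m and contact force between lid_c3 and the fingers above 3 N and velocity of joint lid_angle between -0.05 and 0.05 rad/s and contact force between chest and bolt_a below 0.3 N and contact force between chest and bolt_b below 0.3 N and contact force between chest and bolt_c below 0.3 N and contact force between chest and crate below 0.3 N and contact force between chest and tape_measure below 0.3 N and contact force between chest and grease_pot below 0.3 N and contact force between chest and big_nut below 0.3 N); the arm keeps its last pose, push and grip.
It fails at once if the lid was swung more than 30 mm (11 degrees) past the pointer (z of lid_index in the frame of pointer_tip above 0.03 m).
It fails at once if the pointer setting was moved (distance of pointer_tip from where it was at the start of the episode above 0.008 m).
It fails at once if a bystander (tape measure, grease pot, nut) was moved (distance of any of tape_measure, grease_pot, big_nut from where it was at the start of the episode above 0.03 m).
It fails at once if the bolt already in the crate was taken out (z of bolt_c in the frame of crate above 0.03 m).
It also fails if it takes over 72 s, if anything falls off the work surface, if the arm or the gripper's body presses on something with over 40 N, if the wrist force passes 120 N, or if a joint passes its speed limit or range.

## Working session

There is one attempt and no reset: what is moved stays moved. The work goes in short steps, Python scripts to look and compute and a shell command to move; the robot and the scene stay as the last step left them, time stands still between calls to the robot, and variables do not carry over. Pictures are saved under pics/ and viewed, at most 10 in all, crops included, and the job is handed in when it is done.

```bash
ls; mkdir -p pics
cat > h.py <<'E'
import numpy as np, cv2, pickle
from scipy.spatial.transform import Rotation as R
def rot(q): return R.from_quat([q[1],q[2],q[3],q[0]]).as_matrix()
def grab(env,n):
    s=env.sense(); f=env.grab_frame(n); f['s']=s
    if n=='wrist':
        T=np.eye(4);T[:3,:3]=rot(s['eef_rot']);T[:3,3]=s['ee_pos'];M=T@np.array(f['hand_eye']);f['R']=M[:3,:3];f['o']=M[:3,3]
    else: f['R']=rot(f['orientation']);f['o']=np.array(f['origin'])
    return f
def ray(f,u,v):
    d=f['R']@np.array([(u-f['cx'])/f['fx'],-(v-f['cy'])/f['fy'],-1]); return f['o'],d
def plane(f,u,v,z):
    o,d=ray(f,u,v); return o+d*(z-o[2])/d[2]
def proj(f,p):
    c=f['R'].T@(np.array(p)-f['o']); return np.array([f['cx']+f['fx']*c[0]/-c[2], f['cy']+f['fy']*c[1]/c[2]])
def tri(f1,p1,f2,p2):
    o1,d1=ray(f1,*p1);o2,d2=ray(f2,*p2)
    t=np.linalg.lstsq(np.c_[d1,-d2],o2-o1,rcond=None)[0]
    a=o1+d1*t[0];b=o2+d2*t[1]; return (a+b)/2,np.linalg.norm(a-b)
def save(f,fn,crop=None,sc=1.5):
    im=f['color'][:,:,::-1]
    if crop: u0,v0,u1,v1=crop; im=im[v0:v1,u0:u1]
    cv2.imwrite('pics/'+fn,cv2.resize(im,None,fx=sc,fy=sc,interpolation=cv2.INTER_CUBIC))
E
python3 - <<'E'
from station import env; from h import *
for n in ['scene','top']:
    f=grab(env,n); save(f,n+'0.png'); pickle.dump(f,open(n+'.pkl','wb')); print(n,f['o'],f['R'][:,2],f['fx'],f['cx'],f['cy'],[k for k in f])
print(env.sense())
E
```

```text
pics
scene [-0.22205653 -0.98552482  0.69693356] [-0.55937195 -0.71143207  0.42540267] 441.24670927072145 250.65699399844243 190.72651448832065 ['color', 'fx', 'fy', 'cx', 'cy', 'origin', 'orientation', 's', 'R', 'o']
top [ 0.33187873 -0.01941679  1.39632678] [-0.18646999 -0.02105941  0.98223492] 347.92116708705146 261.8790863303575 187.91892290646442 ['color', 'fx', 'fy', 'cx', 'cy', 'origin', 'orientation', 's', 'R', 'o']
{'time': 0.1, 'joint_positions': array([ 1.12557882e+00,  3.13389585e-01,  1.49833633e+00,  8.45020254e-06,
        1.33099428e+00, -2.23400168e-01]), 'dq': array([ 0.00249711,  0.00053778, -0.00152948, -0.00048074,  0.0020668 ,
        0.00076722]), 'joint_torque': array([ 1.92924563e-03, -4.12899506e+01, -2.60142320e+01, -1.74367883e-04,
        3.09306350e-03, -1.43320773e-05]), 'ee_pos': array([0.11541474, 0.51193247, 0.23080391]), 'eef_rot': array([-1.88859012e-04,  1.10682414e-01,  9.93855666e-01, -5.31212899e-04]), 'force': array([-0.15745969, -0.10818527,  0.12867357]), 'moment': array([ 0.06494723,  0.01876639, -0.0265711 ]), 'finger_force': 0.0, 'width': 1.0018539835723068}
```

View pics/scene0.png

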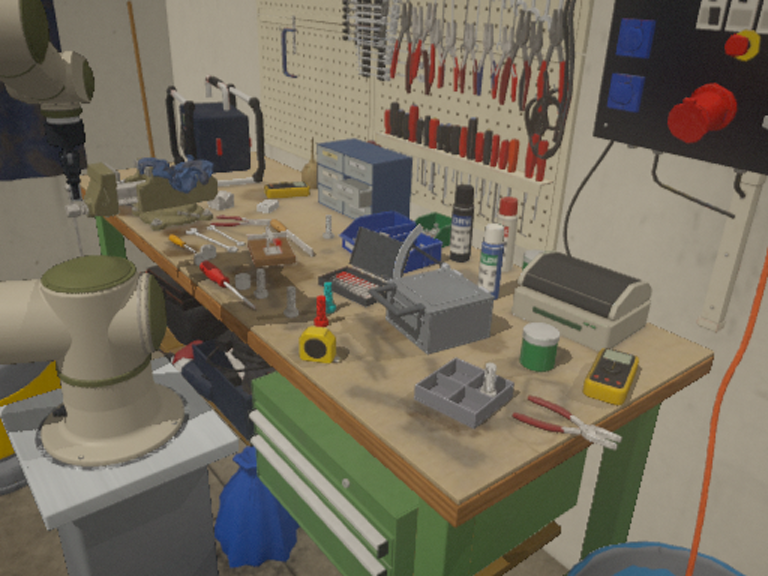

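View pics/top0.png

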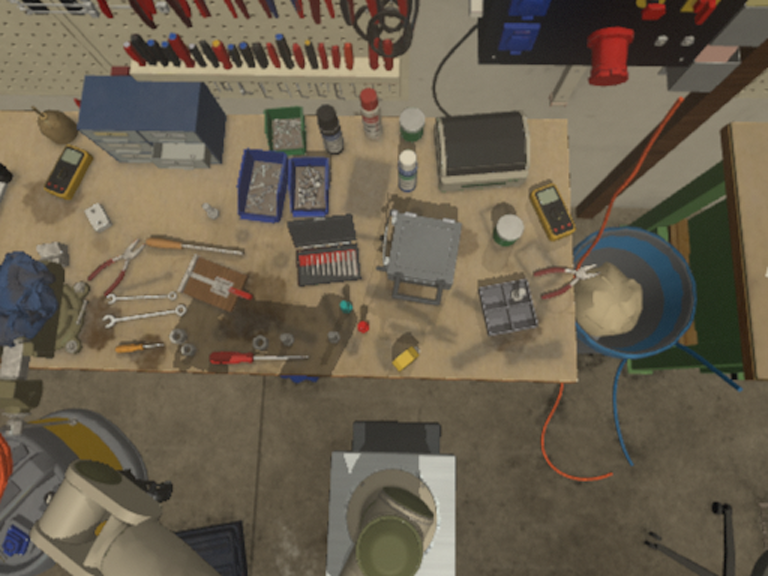

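The scene view shows two upright grey bolts near (261,285) and (291,302), with the nut at (243,282). The crate is at (465,390) with a bolt in its far-right cell, and the chest is at (440,305). In the top view the chest handle is at (418,295), the crate at (508,305), and bolt candidates are at (334,338), (287,340) and (260,342).

Run:
```python
from h import *
s=pickle.load(open('scene.pkl','rb'));t=pickle.load(open('top.pkl','rb'))
def c(f,b,sz):
    u0,v0,u1,v1=b; return cv2.resize(f['color'][v0:v1,u0:u1,::-1],sz,interpolation=cv2.INTER_CUBIC)
a=c(s,(145,170,245,245),(400,300)); b=c(t,(150,205,250,255),(400,200)); d=c(s,(245,140,345,240),(400,400))
e=c(t,(245,130,365,230),(400,333))
im=np.zeros((600,800,3),np.uint8); im[:300,:400]=a; im[:200,400:]=b; im[300:600,:400]=c(s,(245,140,345,215),(400,300)); im[240:573,400:]=e
cv2.imwrite('pics/c1.png',im)
for n,u,v in [('b1',334,338),('b2',287,340),('b3',260,342),('far',210,210),('yellow',404,358)]:
    p=plane(t,u/1.5,v/1.5,0.05); print(n,p.round(3),(proj(s,p)*1.5).round())
for u,v in [(480,283),(528,275),(540,325),(489,333)]: print(plane(t,u/1.5,v/1.5,0.032).round(3))
for u,v in [(420,298),(443,298),(390,215),(460,222)]: print(plane(t,u/1.5,v/1.5,0.095).round(3))
```

```text
b1 [0.437 0.157 0.05 ] [290. 297.]
b2 [0.429 0.279 0.05 ] [260. 279.]
b3 [0.422 0.348 0.05 ] [243. 270.]
far [0.775 0.511 0.05 ] [329. 223.]
yellow [ 0.39  -0.024  0.05 ] [317. 337.]
[ 0.593 -0.222  0.032]
[ 0.618 -0.349  0.032]
[ 0.485 -0.377  0.032]
[ 0.461 -0.244  0.032]
[ 0.539 -0.061  0.095]
[ 0.54  -0.119  0.095]
[0.756 0.02  0.095]
[ 0.741 -0.161  0.095]
```

View pics/c1.png

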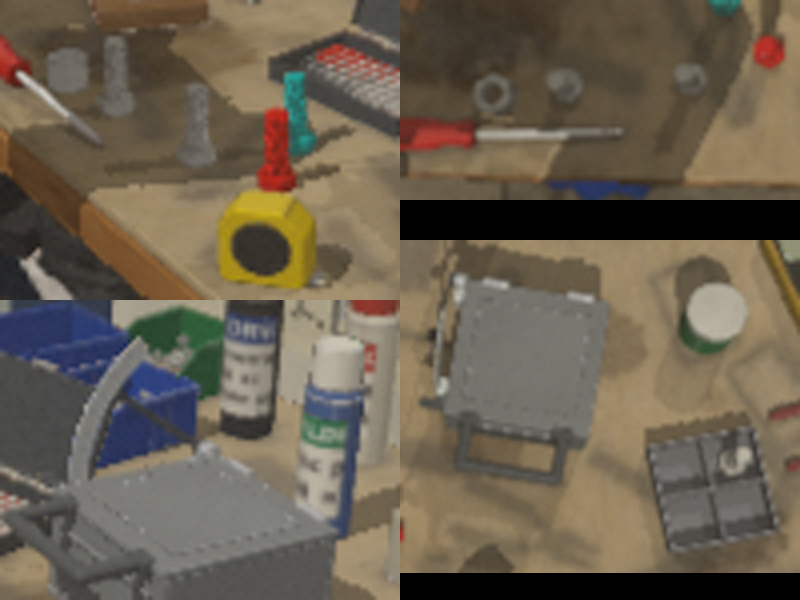

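The crop shows bolt_a and bolt_b at (195,125) and (118,80), with the hollow nut to their left and the red and turquoise decoys beside the tape. In the crate, only the far-right cell is occupied. I'll move over the bolts for a close wrist look.

```bash
cat >> h.py <<'E'
def go(env,p,yaw):
    "delta in tool cm and spin so that tool y points at yaw from world +y"
    s=env.sense(); T=rot(s['eef_rot']); y=T[:,1]; cur=np.arctan2(-y[0],y[1])
    d=T.T@(np.array(p)-s['ee_pos'])*100; sp=-(yaw-cur); sp=(sp+np.pi/2)%np.pi-np.pi/2
    print('d cm',d.round(2),'spin',round(sp,3),'curyaw',round(cur,3),'t',round(s['time'],2))
E
python3 - <<'E'
from station import env; from h import *
go(env,(0.40,0.22,0.25),0.18)
E
```

```text
d cm [-34.18 -22.22  -1.9 ] spin -0.402 curyaw -0.222 t 0.1
```

```bash
python3 -m creep '[{"delta_pos":[-3.8,-2.5,-0.2],"spin":0},{"delta_pos":[-3.8,-2.5,-0.2],"spin":0},{"delta_pos":[-3.8,-2.5,-0.2],"spin":0},{"delta_pos":[-3.8,-2.5,-0.2],"spin":0},{"delta_pos":[-3.8,-2.5,-0.2],"spin":0},{"delta_pos":[-3.8,-2.5,-0.2],"spin":0},{"delta_pos":[-3.8,-2.5,-0.2],"spin":0},{"delta_pos":[-3.8,-2.5,-0.2],"spin":0},{"delta_pos":[-3.8,-2.2,-0.2],"spin":0},{"delta_pos":[0,0,0],"spin":-0.14}]' 0.6
python3 - <<'E'
from station import env; from h import *
f=grab(env,'wrist'); pickle.dump(f,open('w1.pkl','wb')); save(f,'w1.png'); go(env,(0.429,0.279,0.20),0.18); print(f['o'],f['R'])
for p in [(0.437,0.157,0.07),(0.429,0.279,0.07)]: print(proj(f,p)*1.5)
E
```

```text
time: 1.1
ee_pos: [0.4031, 0.2172, 0.249]
eef_rot: [0.0, 0.043, 0.999, -0.0]
force: [-0.3, 0.2, 0.2]
width: 0.601
finger_force: 0.0
d cm [-2.29  6.22  4.88] spin -0.254 curyaw -0.074 t 1.15
[0.33040672 0.22265464 0.39212582] [[ 8.68056664e-02 -9.55127247e-01 -2.83190251e-01]
 [ 9.96225246e-01  8.31714256e-02  2.48550280e-02]
 [-1.86377541e-04 -2.84278835e-01  9.58741628e-01]]
[307.87766115 311.20019049]
[484.28808454 285.40338991]
```

View pics/w1.png

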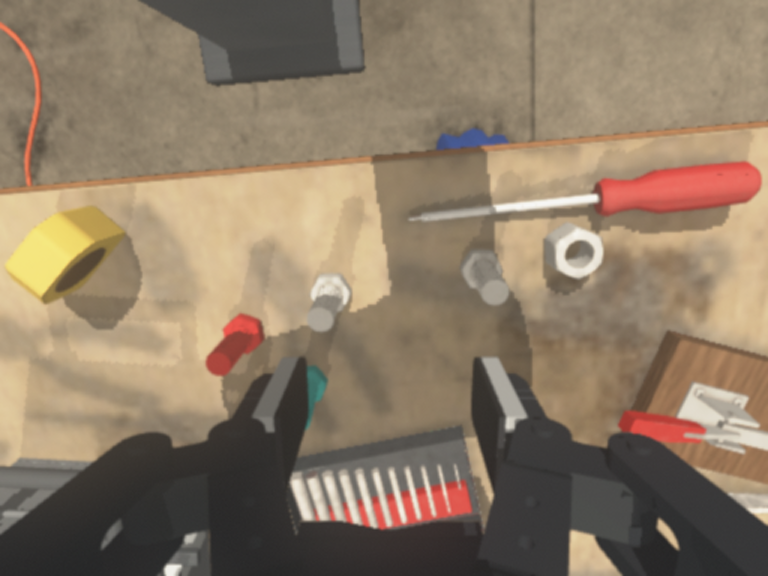

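The wrist view shows bolt tops at (320,319) and (495,291), heads at (331,291) and (481,268), and the nut at (574,252).

Run:
```python
from station import env; from h import *
f=pickle.load(open('w1.pkl','rb'))
for a,b in [((320,319),(331,290)),((495,291),(481,267))]:
    print(plane(f,a[0]/1.5,a[1]/1.5,.068).round(4),plane(f,b[0]/1.5,b[1]/1.5,.012).round(4))
b=plane(f,495/1.5,291/1.5,.068)
go(env,(b[0],b[1],0.034),0); a=plane(f,320/1.5,319/1.5,.068); go(env,(a[0],a[1],0.034),0)
```

```text
[0.4441 0.1643 0.068 ] [0.4399 0.1661 0.012 ]
[0.4343 0.2865 0.068 ] [0.4313 0.287  0.012 ]
d cm [-2.77  7.02 21.48] spin -0.074 curyaw -0.074 t 1.15
d cm [-4.66 -5.1  21.49] spin -0.074 curyaw -0.074 t 1.15
```

```bash
python3 -m creep '[{"delta_pos":[-1.3,3.5,2.4],"spin":0},{"delta_pos":[-1.4,3.5,2.4],"spin":0},{"delta_pos":[0,0,4.7],"spin":0},{"delta_pos":[0,0,4.7],"spin":0},{"delta_pos":[0,0,4.6],"spin":0},{"delta_pos":[0,0,2.6],"spin":0},{"delta_pos":[0,0,0],"spin":0},{"delta_pos":[0,0,0],"spin":0}]'
python3 -m creep '[{"delta_pos":[0,0,0],"spin":0},{"delta_pos":[0,0,0],"spin":0},{"delta_pos":[0,0,0],"spin":0},{"delta_pos":[0,0,0],"spin":0},{"delta_pos":[0,0,0],"spin":0},{"delta_pos":[0,0,0],"spin":0}]' 0.0
python3 - <<'E'
from station import env; from h import *
th=0.185; c=np.array([0.539,-0.298]); 
def cell(x,y): return c+R.from_euler('z',th).as_matrix()[:2,:2]@[x,y]
for n,x,y in [('nl',-.0315,.0315),('fl',.0315,.0315),('nr',-.0315,-.0315)]:
    print(n,cell(x,y)); go(env,(*cell(x,y),.12),th)
E
```

```text
time: 1.95
ee_pos: [0.433, 0.2884, 0.0361]
eef_rot: [0.0, 0.041, 0.999, 0.0]
force: [0.2, -0.4, 1.2]
width: 0.598
finger_force: 0.0
time: 2.55
ee_pos: [0.4337, 0.2882, 0.0369]
eef_rot: [0.001, 0.041, 0.999, 0.001]
force: [-0.2, -0.2, 6.6]
width: 0.214
finger_force: 58.3
nl [ 0.50224319 -0.27283182]
d cm [-11.45 -55.35  -8.35] spin -0.267 curyaw -0.082 t 2.55
fl [ 0.56416818 -0.26124319]
d cm [-17.52 -53.68  -8.33] spin -0.267 curyaw -0.082 t 2.55
nr [ 0.51383182 -0.33475681]
d cm [-13.11 -61.42  -8.35] spin -0.267 curyaw -0.082 t 2.55
```

```bash
python3 -m creep '[{"delta_pos":[0,0,-4],"spin":0},{"delta_pos":[0,0,-4.9],"spin":0},{"delta_pos":[0,0,-4.6],"spin":0},{"delta_pos":[-0.5,-4.3,-2],"spin":0},{"delta_pos":[-0.5,-4.8,-1],"spin":0},{"delta_pos":[-0.5,-4.8,0],"spin":0},{"delta_pos":[-0.5,-4.8,0],"spin":0},{"delta_pos":[-0.5,-4.8,0],"spin":0},{"delta_pos":[-0.5,-4.8,0],"spin":0},{"delta_pos":[-0.5,-4.8,0],"spin":0}]'
python3 -m creep '[{"delta_pos":[-0.6,-4.6,0],"spin":0},{"delta_pos":[-0.6,-4.6,0],"spin":0},{"delta_pos":[-0.6,-4.6,0],"spin":0},{"delta_pos":[-0.6,-4.6,0],"spin":0},{"delta_pos":[0,0,0],"spin":-0.13},{"delta_pos":[0,0,0],"spin":-0.13},{"delta_pos":[0,0,0],"spin":0}]'
python3 - <<'E'
from station import env; from h import *
f=grab(env,'wrist'); pickle.dump(f,open('w2.pkl','wb')); save(f,'w2.png'); go(env,(0.502,-0.273,0.12),0.18)
E
```

```text
time: 3.55
ee_pos: [0.4404, -0.0467, 0.2011]
eef_rot: [0.001, 0.041, 0.999, -0.0]
force: [1.4, -0.4, -0.8]
width: 0.215
finger_force: 58.9
time: 4.25
ee_pos: [0.4495, -0.2304, 0.2008]
eef_rot: [0.0, -0.089, 0.996, -0.0]
force: [0.1, 0.5, -0.7]
width: 0.214
finger_force: 59.0
d cm [-4.41 -5.13  8.08] spin -0.005 curyaw 0.175 t 4.3
```

View pics/w2.png

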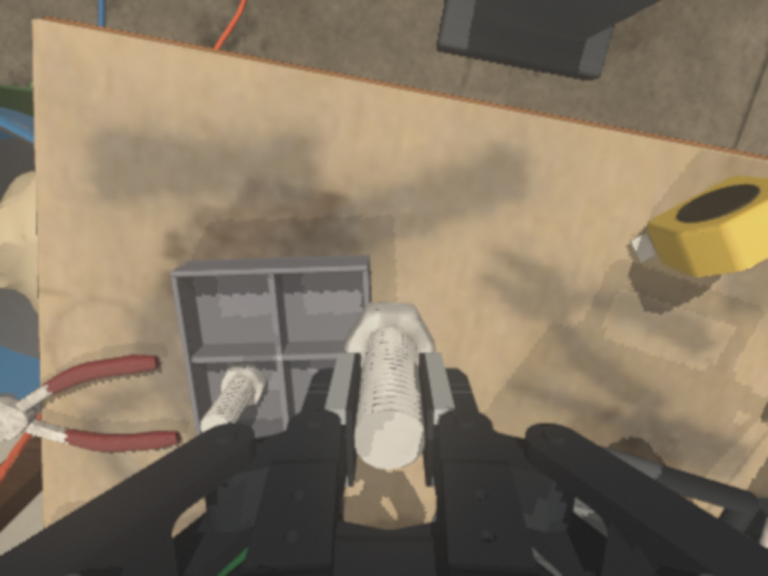

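The near rim corners of the crate are at (172,270) and (371,258), and the divider cross is at (281,355). The held bolt looks straight, with its head at (390,330).

Run:
```python
from station import env; from h import *
f=pickle.load(open('w2.pkl','rb')); P=lambda u,v:plane(f,u/1.5,v/1.5,.032)[:2]
nr,nl,c=P(173,269),P(371,258),P(281,355)
e=nl-nr; print(nr,nl,c,np.linalg.norm(e)); th=np.arctan2(-e[0],e[1]); Rm=R.from_euler('z',th).as_matrix()[:2,:2]
c2=(nr+nl)/2+Rm@[.065,0]; print('yaw',th,'c',c,c2); c=(c+c2)/2
for n,x,y in [('nl',-.0315,.0315),('fl',.0315,.0315),('nr',-.0315,-.0315)]:
    q=c+Rm@[x,y]; print(n,q); go(env,(*q,.041),th)
print('bolt bottom z est; head px->', proj(f,f['s']['ee_pos']+np.array([0,0,-.036]))*1.5)
```

```text
[ 0.48051948 -0.36871944] [ 0.45057206 -0.24285516] [ 0.52878688 -0.29242729] 0.12937799477767106
yaw 0.23359083407441525 c [ 0.52878688 -0.29242729] [ 0.52878047 -0.29074159]
nl [ 0.49084779 -0.26823132]
d cm [-3.39 -4.46 15.98] spin -0.058 curyaw 0.175 t 4.3
fl [ 0.5521368  -0.25364856]
d cm [-9.68 -4.09 15.98] spin -0.058 curyaw 0.175 t 4.3
nr [ 0.50543054 -0.32952033]
d cm [ -3.76 -10.75  15.98] spin -0.058 curyaw 0.175 t 4.3
bolt bottom z est; head px-> [391.0047884  337.45878765]
```

```bash
python3 -m creep '[{"delta_pos":[-1.7,-2.2,0],"spin":0},{"delta_pos":[-1.7,-2.2,0],"spin":0},{"delta_pos":[0,0,4.7],"spin":-0.05},{"delta_pos":[0,0,4.7],"spin":0},{"delta_pos":[0,0,3.5],"spin":0},{"delta_pos":[0,0,2],"spin":0},{"delta_pos":[0,0,0.9],"spin":0},{"delta_pos":[0,0,0],"spin":0},{"delta_pos":[0,0,0],"spin":0}]'
```

```text
time: 5.2
ee_pos: [0.4914, -0.2677, 0.0433]
eef_rot: [0.001, -0.113, 0.994, -0.001]
force: [0.7, 0.3, -0.3]
width: 0.215
finger_force: 59.1
```

```bash
python3 -m creep '[{"delta_pos":[0,0,0.2],"spin":0},{"delta_pos":[0,0,0],"spin":0}]'
python3 -m creep '[{"delta_pos":[0,0,0],"spin":0},{"delta_pos":[0,0,0],"spin":0},{"delta_pos":[0,0,0],"spin":0},{"delta_pos":[0,0,-1.5],"spin":0},{"delta_pos":[0,0,-4],"spin":0},{"delta_pos":[0,0,-4.5],"spin":0},{"delta_pos":[0,0,-4],"spin":0},{"delta_pos":[0,0,0],"spin":0}]' 0.45
python3 - <<'E'
from station import env; from h import *
go(env,(0.442,0.166,0.12),0.1)
E
```

```text
time: 5.4
ee_pos: [0.4913, -0.2677, 0.041]
eef_rot: [0.001, -0.114, 0.994, -0.001]
force: [0.1, 0.7, 0.1]
width: 0.21
finger_force: 59.4
time: 6.2
ee_pos: [0.4926, -0.2688, 0.1859]
eef_rot: [0.003, -0.114, 0.993, -0.004]
force: [-0.2, -0.5, -0.6]
width: 0.447
finger_force: 0.0
d cm [-4.87 43.55  6.27] spin 0.128 curyaw 0.228 t 6.2
```

```bash
python3 -m creep '[{"delta_pos":[-0.5,4.4,-0.5],"spin":0},{"delta_pos":[-0.5,4.4,0],"spin":0},{"delta_pos":[-0.5,4.4,0],"spin":0},{"delta_pos":[-0.5,4.4,0],"spin":0},{"delta_pos":[-0.5,4.4,0],"spin":0},{"delta_pos":[-0.5,4.4,0],"spin":0},{"delta_pos":[-0.5,4.4,0],"spin":0},{"delta_pos":[-0.5,4.4,0],"spin":0},{"delta_pos":[-0.5,4.4,0],"spin":0},{"delta_pos":[-0.4,3.9,0],"spin":0}]'
python3 -m creep '[{"delta_pos":[0,0,0],"spin":0.128},{"delta_pos":[0,0,0],"spin":0}]'
python3 - <<'E'
from station import env; from h import *
f=grab(env,'wrist'); pickle.dump(f,open('w3.pkl','wb')); save(f,'w3.png'); go(env,(0.442,0.166,0.035),0.1)
for p in [(.442,.166,.068),(.442,.166,.012)]: print(proj(f,p)*1.5)
E
```

```text
time: 7.2
ee_pos: [0.4394, 0.1693, 0.1849]
eef_rot: [-0.0, -0.114, 0.993, 0.0]
force: [0.4, 0.0, -0.4]
width: 0.451
finger_force: 0.0
time: 7.4
ee_pos: [0.4398, 0.1681, 0.1848]
eef_rot: [-0.0, -0.05, 0.999, -0.0]
force: [0.5, -0.6, 0.4]
width: 0.447
finger_force: 0.0
d cm [-0.2  -0.16 14.98] spin 0.003 curyaw 0.103 t 7.45
[386.24828538 285.17070244]
[386.66939768 261.58968626]
```

View pics/w3.png

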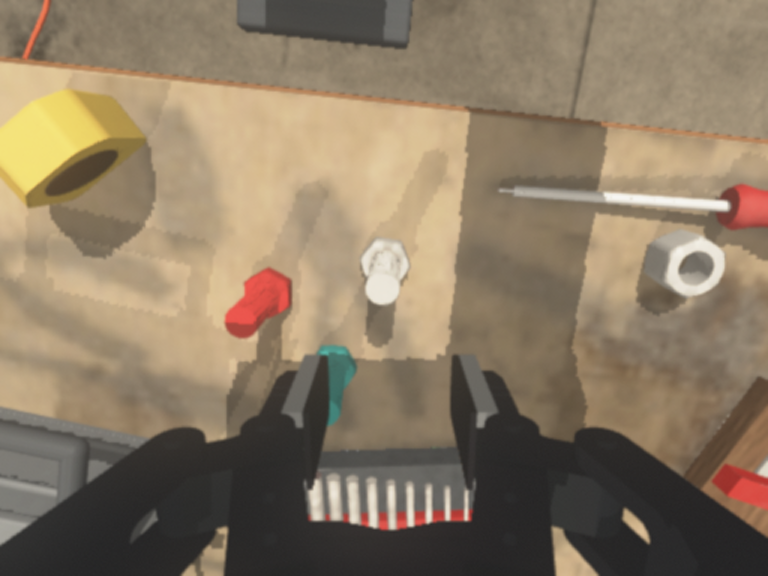

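The bolt top is at (382,289), about 3 mm off the estimate. The turquoise decoy at (335,365) stays clear.

```bash
python3 -m creep '[{"delta_pos":[-0.3,-0.35,4.5],"spin":0},{"delta_pos":[0,0,4.5],"spin":0},{"delta_pos":[0,0,4],"spin":0},{"delta_pos":[0,0,1.9],"spin":0},{"delta_pos":[0,0,0],"spin":0}]'
python3 -m creep '[{"delta_pos":[0,0,0],"spin":0},{"delta_pos":[0,0,0],"spin":0},{"delta_pos":[0,0,0],"spin":0},{"delta_pos":[0,0,0],"spin":0},{"delta_pos":[0,0,0],"spin":0}]' 0.0
python3 -m creep '[{"delta_pos":[0,0,-4],"spin":0},{"delta_pos":[0,0,-4.9],"spin":0},{"delta_pos":[0,0,-4.9],"spin":0},{"delta_pos":[0,0,-2.2],"spin":0}]'
python3 - <<'E'
from station import env; from h import *
go(env,(0.505,-0.330,0.20),0.23)
E
```

```text
time: 7.95
ee_pos: [0.4422, 0.1631, 0.034]
eef_rot: [-0.003, -0.051, 0.999, -0.0]
force: [0.6, -0.8, 0.3]
width: 0.448
finger_force: 0.0
time: 8.45
ee_pos: [0.4444, 0.1641, 0.0375]
eef_rot: [0.001, -0.05, 0.999, -0.0]
force: [-1.0, -2.2, 7.0]
width: 0.218
finger_force: 58.7
time: 8.85
ee_pos: [0.4445, 0.1644, 0.2009]
eef_rot: [0.003, -0.05, 0.999, 0.0]
force: [0.2, 0.3, -2.0]
width: 0.211
finger_force: 58.7
d cm [ -1.04 -49.8    0.09] spin -0.129 curyaw 0.101 t 8.85
```

```bash
python3 -m creep '[{"delta_pos":[-0.1,-4.5,0],"spin":0},{"delta_pos":[-0.1,-4.6,0],"spin":0},{"delta_pos":[-0.1,-4.6,0],"spin":0},{"delta_pos":[-0.1,-4.6,0],"spin":0},{"delta_pos":[-0.1,-4.6,0],"spin":0},{"delta_pos":[-0.1,-4.6,0],"spin":0},{"delta_pos":[-0.1,-4.6,0],"spin":0},{"delta_pos":[-0.1,-4.6,0],"spin":0},{"delta_pos":[-0.1,-4.6,0],"spin":0},{"delta_pos":[-0.1,-4.6,0],"spin":0}]'
python3 -m creep '[{"delta_pos":[0,-3.9,0],"spin":0},{"delta_pos":[0,0,0],"spin":-0.129},{"delta_pos":[0,0,0],"spin":0}]'
python3 - <<'E'
from station import env; from h import *
go(env,(0.5055,-0.3295,0.0420),0.23)
E
```

```text
time: 9.85
ee_pos: [0.4992, -0.2933, 0.1966]
eef_rot: [0.0, -0.05, 0.999, -0.0]
force: [1.6, 0.5, -1.6]
width: 0.211
finger_force: 58.9
time: 10.15
ee_pos: [0.503, -0.3309, 0.196]
eef_rot: [-0.0, -0.114, 0.993, 0.0]
force: [-0.3, 0.1, -1.4]
width: 0.212
finger_force: 59.0
d cm [-0.28  0.07 15.4 ] spin -0.001 curyaw 0.229 t 10.15
```

```bash
python3 -m creep '[{"delta_pos":[-0.25,0,4.5],"spin":0},{"delta_pos":[0,0,4.5],"spin":0},{"delta_pos":[0,0,3.5],"spin":0},{"delta_pos":[0,0,1.8],"spin":0},{"delta_pos":[0,0,1],"spin":0},{"delta_pos":[0,0,0],"spin":0},{"delta_pos":[0,0,0],"spin":0}]'
```

```text
time: 10.85
ee_pos: [0.5063, -0.3298, 0.0444]
eef_rot: [0.001, -0.114, 0.993, -0.001]
force: [-0.1, 0.2, -0.5]
width: 0.214
finger_force: 59.0
```

```bash
python3 -m creep '[{"delta_pos":[0,0,0.3],"spin":0},{"delta_pos":[0,0,0],"spin":0}]'
python3 -m creep '[{"delta_pos":[0,0,0],"spin":0},{"delta_pos":[0,0,0],"spin":0},{"delta_pos":[0,0,0],"spin":0},{"delta_pos":[0,0,-1.5],"spin":0},{"delta_pos":[0,0,-4],"spin":0},{"delta_pos":[0,0,-4.9],"spin":0},{"delta_pos":[0,0,-4.9],"spin":0},{"delta_pos":[3,3.5,-2],"spin":0},{"delta_pos":[3,3.5,0],"spin":0},{"delta_pos":[0,0,0],"spin":0}]' 0.45
python3 - <<'E'
from station import env; from h import *
f=grab(env,'wrist'); pickle.dump(f,open('w4.pkl','wb')); save(f,'w4.png'); print(f['s']['ee_pos'])
E
```

```text
time: 11.05
ee_pos: [0.5063, -0.3301, 0.0415]
eef_rot: [0.001, -0.114, 0.993, -0.001]
force: [0.3, 0.1, 3.3]
width: 0.21
finger_force: 59.5
time: 12.05
ee_pos: [0.428, -0.2717, 0.2138]
eef_rot: [-0.001, -0.115, 0.993, 0.001]
force: [1.4, -0.0, -1.4]
width: 0.45
finger_force: 0.0
[ 0.42802547 -0.27171691  0.21380561]
```

View pics/w4.png

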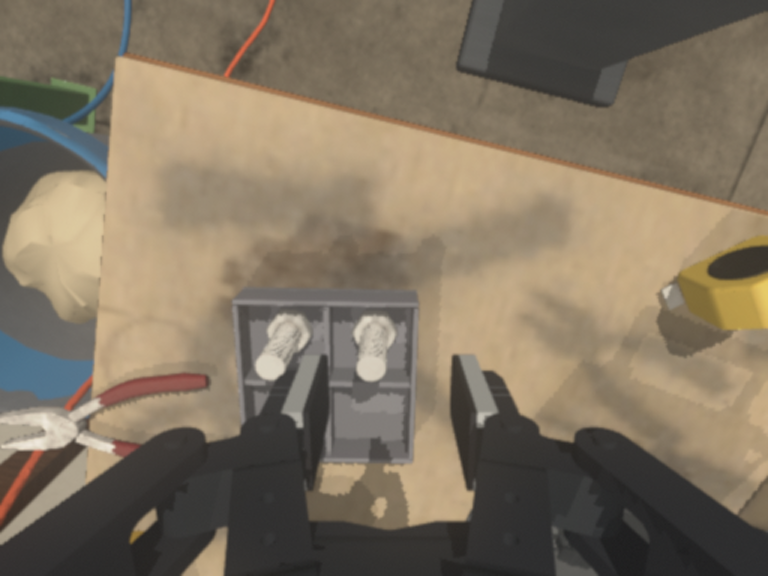

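All three bolts stand upright in separate cells, with the new ones at (283,340) and (375,345). Next I'll look at the chest handle.

Run:
```python
from station import env; from h import *
go(env,(0.40,-0.04,0.30),0.0); print(env.sense()['joint_positions'].round(3))
```

```text
d cm [-2.38 23.47 -8.56] spin 0.229 curyaw 0.229 t 12.1
[-0.797  0.293  1.569 -0.     1.279 -2.597]
```

```bash
python3 -m creep '[{"delta_pos":[0,4,-3],"spin":0.14},{"delta_pos":[0,4,-3],"spin":0.09},{"delta_pos":[-1.4,4.1,-2.5],"spin":0},{"delta_pos":[-1.4,4.1,0],"spin":0},{"delta_pos":[-1.4,4.1,0],"spin":0},{"delta_pos":[-1.4,4.1,0],"spin":0},{"delta_pos":[-1.4,0,0],"spin":0},{"delta_pos":[0,0,0],"spin":0}]'
python3 - <<'E'
from station import env; from h import *
f=grab(env,'wrist'); pickle.dump(f,open('w5.pkl','wb')); print(f['s']['ee_pos'])
s=pickle.load(open('scene.pkl','rb'))
im=np.zeros((600,800,3),np.uint8)
im[:384,:512]=f['color'][:,:,::-1]
im[0:300,512:]=0
c=cv2.resize(s['color'][140:225,250:320,::-1],(360,437),interpolation=cv2.INTER_CUBIC)
im=np.zeros((480,800,3),np.uint8); im[:337,:450]=cv2.resize(f['color'][:,:,::-1],(450,337)); im[:437,450:800]=c[:,:350]
cv2.imwrite('pics/w5.png',im)
E
```

```text
time: 12.9
ee_pos: [0.4906, -0.032, 0.2987]
eef_rot: [0.001, -0.001, 1.0, -0.0]
force: [-0.1, -0.9, -0.5]
width: 0.448
finger_force: 0.0
[ 0.49056804 -0.03204297  0.29865743]
```

View pics/w5.png

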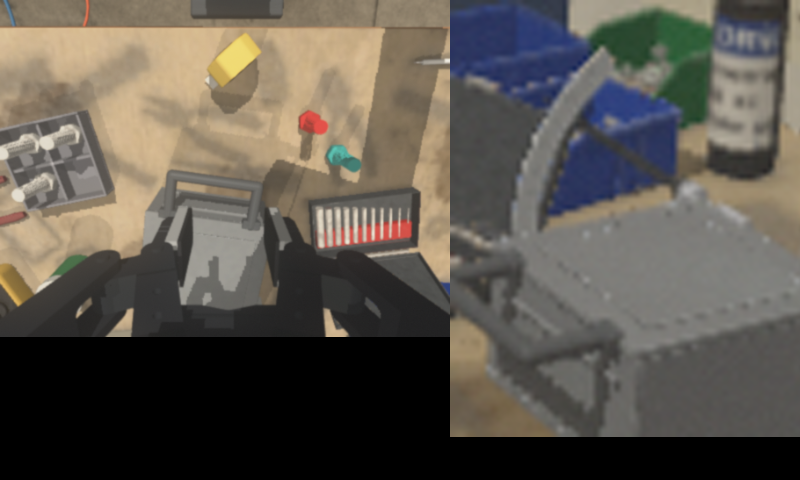

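The bar's centreline runs from (169,177) to (261,186) in the left panel. The right panel shows the pointer arm running from the hinge, near (680,186), up to about (580,122) at the scale's inner edge.

```bash
cat > chest.py <<'E'
from h import *
f=pickle.load(open('w5.pkl','rb'));s=pickle.load(open('scene.pkl','rb'));t=pickle.load(open('top.pkl','rb'));k=512/450
a=plane(f,169*k,177*k,.094);b=plane(f,261*k,186*k,.094); m=(a+b)/2; e=b-a; th=np.arctan2(-e[0],e[1])
X=np.array([np.cos(th),np.sin(th),0]);Y=np.array([-X[1],X[0],0]); H=m+.215*X
E
python3 - <<'E'
from chest import *
print(a,b,np.linalg.norm(e),'yaw',th,'mid',m,'hinge',H)
mt=plane(t,277.7,200.2,.094);print('bar mid by top',mt)
for yy in (.09,.1,.11):
    for px in [((680-450)/5.143+250,186/5.141+140),((590-450)/5.143+250,129/5.141+140),((579-450)/5.143+250,121/5.141+140)]:
        o,d=ray(s,*px); q=o+d*(((H+yy*Y-o)@Y)/(d@Y)); r=q-H; print(yy,'x',(r@X).round(4),'z',r[2].round(4),'ang',np.arctan2(r[2],-(r@X)).round(3),np.hypot(r[2],r@X).round(3))
# check: known lid front corners in scene
for p in [m,m+.055*Y,m-.055*Y,H-.164*X-.085*Y,H+.085*Y]: print((proj(s,p)-[250,140])*5.143+[450,0])
E
```

```text
[ 0.53141077 -0.10753565  0.094     ] [0.54356904 0.00931101 0.094     ] 0.11747751477357873 yaw -0.10368006514050104 mid [ 0.53748991 -0.04911232  0.094     ] hinge [ 0.75133536 -0.07136362  0.094     ]
bar mid by top [ 0.53318781 -0.05254241  0.094     ]
0.09 x -0.0028 z 0.0074 ang 1.214 0.008
0.09 x -0.0793 z 0.0627 ang 0.669 0.101
0.09 x -0.0883 z 0.0698 ang 0.669 0.113
0.1 x 0.0052 z 0.002 ang 2.778 0.006
0.1 x -0.0721 z 0.0578 ang 0.676 0.092
0.1 x -0.0811 z 0.065 ang 0.675 0.104
0.11 x 0.0131 z -0.0034 ang -2.884 0.014
0.11 x -0.0649 z 0.0529 ang 0.684 0.084
0.11 x -0.074 z 0.0602 ang 0.683 0.095
[482.55145251 317.00517816]
[434.73601957 281.58309769]
[533.45112328 354.71208831]
[636.02252756 356.28168906]
[687.03141919 198.07149992]
```

```bash
python3 -m creep '[{"delta_pos":[0,0,0],"spin":0.14},{"delta_pos":[0,0,0],"spin":0.14},{"delta_pos":[0,0,0],"spin":0.14},{"delta_pos":[0,0,0],"spin":0.14},{"delta_pos":[0,0,0],"spin":0.14},{"delta_pos":[0,0,0],"spin":0.14},{"delta_pos":[0,0,0],"spin":0.14},{"delta_pos":[0,0,0],"spin":0.14},{"delta_pos":[0,0,0],"spin":0.14},{"delta_pos":[0,0,0],"spin":0.14}]'
python3 -m creep '[{"delta_pos":[0,0,0],"spin":0.14},{"delta_pos":[0,0,0],"spin":0.13},{"delta_pos":[0,0,0],"spin":0}]'
python3 - <<'E'
from chest import *; from station import env
g=grab(env,'wrist'); pickle.dump(g,open('w6.pkl','wb')); save(g,'w6.png')
go(env,(m[0]-.001,m[1]-.001,.082),th-np.pi/2); print(env.sense()['joint_positions'].round(2),proj(g,m+.055*Y)*1.5,proj(g,m-.055*Y)*1.5)
E
```

```text
time: 13.95
ee_pos: [0.4888, -0.0338, 0.2986]
eef_rot: [0.0, 0.647, 0.762, 0.0]
force: [1.0, -0.3, 0.4]
width: 0.448
finger_force: 0.0
time: 14.25
ee_pos: [0.4889, -0.0336, 0.2986]
eef_rot: [0.0, 0.742, 0.67, 0.0]
force: [0.2, 0.3, -0.6]
width: 0.449
finger_force: 0.0
d cm [-1.18  4.89 21.65] spin 0.005 curyaw -1.669 t 14.3
[-0.31  0.19  1.48 -0.    1.47 -0.21] [462.20319833 182.83916499] [456.17893558 331.42552993]
```

View pics/w6.png

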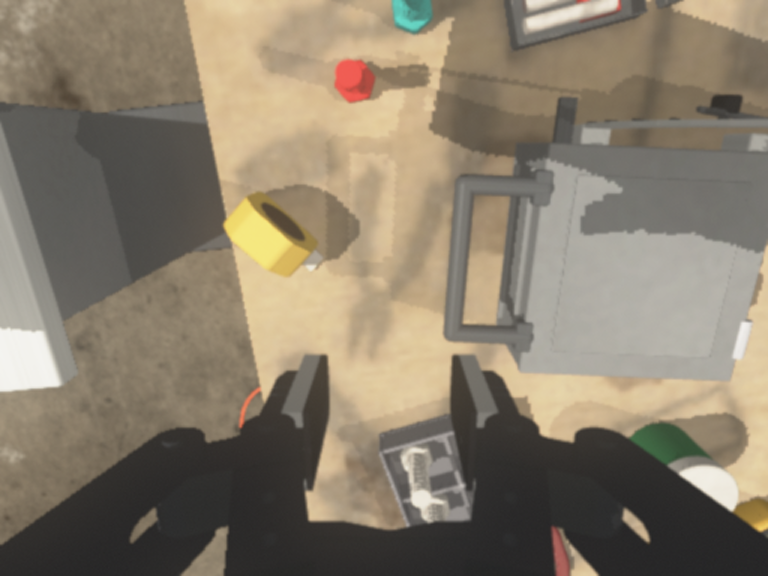

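The bar runs from (463,185) to (453,332), matching the prediction. The lid's index finger is at (567,118), and the dark pointer arm, with its end near (700,110), is beside the scale.

Run:
```python
from chest import *
g=pickle.load(open('w6.pkl','rb'))
for A in (.45,.55,.6,.65,.7,.8):
    print(A,[ (proj(g,H+r*(-np.cos(A)*X+np.sin(A)*np.array([0,0,1]))+y*Y)*1.5).round(0) for r,y in ((.142,.1),(.142,.11),(.142,.12))],(proj(s,H+.142*(-np.cos(A)*X+np.sin(A)*np.array([0,0,1]))+.105*Y)-[250,140])*5.143+[450,0])
print('index',proj(g,H-.152*X+.1*Y)*1.5)
```

```text
0.45 [array([641., 107.]), array([644.,  88.]), array([647.,  68.])] [513.68966486 135.83651948]
0.55 [array([666., 106.]), array([669.,  85.]), array([672.,  64.])] [523.42728405 115.76350631]
0.6 [array([680., 105.]), array([683.,  84.]), array([687.,  62.])] [528.89248828 105.98201612]
0.65 [array([695., 104.]), array([699.,  83.]), array([702.,  60.])] [534.73483484  96.40979653]
0.7 [array([711., 103.]), array([715.,  81.]), array([719.,  59.])] [540.93730001  87.07550375]
0.8 [array([745., 102.]), array([750.,  79.]), array([754.,  55.])] [554.34824812  69.2312846 ]
index [559.6611763  113.82067453]
```

```bash
python3 -m creep '[{"delta_pos":[-1.2,4.8,0],"spin":0},{"delta_pos":[0,0,4.5],"spin":0},{"delta_pos":[0,0,4.7],"spin":0},{"delta_pos":[0,0,4.7],"spin":0},{"delta_pos":[0,0,4.3],"spin":0},{"delta_pos":[0,0,2.5],"spin":0},{"delta_pos":[0,0,1],"spin":0},{"delta_pos":[0,0,0],"spin":0}]'
```

```text
time: 15.1
ee_pos: [0.5354, -0.0497, 0.0808]
eef_rot: [-0.001, 0.741, 0.671, -0.0]
force: [-0.6, 0.6, 0.7]
width: 0.452
finger_force: 0.0
```

```bash
python3 -m creep '[{"delta_pos":[0,0,0],"spin":0},{"delta_pos":[0,0,0],"spin":0},{"delta_pos":[0,0,0],"spin":0},{"delta_pos":[0,0,0],"spin":0},{"delta_pos":[0,0,0],"spin":0},{"delta_pos":[0,0,0],"spin":0}]' 0.0
python3 - <<'E'
from chest import *
for i in range(1,15):
    A=.645*i/14;B=.645*(i-1)/14; print(round(A,3),'dy cm',round(21.5*(np.cos(B)-np.cos(A)),2),'dz',round(-21.5*(np.sin(A)-np.sin(B)),2))
E
```

```text
time: 15.7
ee_pos: [0.5371, -0.0499, 0.0827]
eef_rot: [0.002, 0.742, 0.671, 0.001]
force: [4.9, -0.9, 6.0]
width: 0.134
finger_force: 58.9
0.046 dy cm 0.02 dz -0.99
0.092 dy cm 0.07 dz -0.99
0.138 dy cm 0.11 dz -0.98
0.184 dy cm 0.16 dz -0.98
0.23 dy cm 0.2 dz -0.97
0.276 dy cm 0.25 dz -0.96
0.323 dy cm 0.29 dz -0.95
0.369 dy cm 0.34 dz -0.93
0.415 dy cm 0.38 dz -0.92
0.461 dy cm 0.42 dz -0.9
0.507 dy cm 0.46 dz -0.88
0.553 dy cm 0.5 dz -0.85
0.599 dy cm 0.54 dz -0.83
0.645 dy cm 0.58 dz -0.8
```

```bash
python3 -m creep '[{"delta_pos":[0,0.02,-0.99],"spin":0},{"delta_pos":[0,0.07,-0.99],"spin":0},{"delta_pos":[0,0.11,-0.98],"spin":0},{"delta_pos":[0,0.16,-0.98],"spin":0},{"delta_pos":[0,0.2,-0.97],"spin":0},{"delta_pos":[0,0.25,-0.96],"spin":0},{"delta_pos":[0,0.29,-0.95],"spin":0},{"delta_pos":[0,0.34,-0.93],"spin":0},{"delta_pos":[0,0.38,-0.92],"spin":0},{"delta_pos":[0,0.42,-0.9],"spin":0}]'
```

```text
time: 16.7
ee_pos: [0.5562, -0.0526, 0.1752]
eef_rot: [-0.002, 0.742, 0.671, -0.003]
force: [-2.0, -5.0, -9.3]
width: 0.14
finger_force: 58.5
```

```bash
python3 -m creep '[{"delta_pos":[0,0.46,-0.88],"spin":0},{"delta_pos":[0,0.5,-0.85],"spin":0},{"delta_pos":[0,0.54,-0.83],"spin":0},{"delta_pos":[0,0.58,-0.8],"spin":0},{"delta_pos":[0,0,0],"spin":0},{"delta_pos":[0,0,0],"spin":0},{"delta_pos":[0,0,0],"spin":0}]'
python3 - <<'E'
from chest import *; from station import env
n=grab(env,'scene'); pickle.dump(n,open('scene2.pkl','wb')); w=grab(env,'wrist'); pickle.dump(w,open('w7.pkl','wb'))
im=np.zeros((480,800,3),np.uint8); im[:337,450:800]=cv2.resize(w['color'][:,:,::-1],(450,337))[:,:350]
im[:437,:440]=cv2.resize(n['color'][130:215,245:325,::-1],(440,437),interpolation=cv2.INTER_CUBIC)
cv2.imwrite('pics/s2.png',im); dz=n['s']['ee_pos'][2]-.0827; dx=(n['s']['ee_pos']-[.5371,-.0499,0])@X; print(dz,dx,np.arcsin(dz/.215),np.arccos(1-dx/.215))
E
```

```text
time: 17.4
ee_pos: [0.5745, -0.0552, 0.2087]
eef_rot: [-0.004, 0.742, 0.671, -0.006]
force: [-19.8, -9.6, -0.3]
width: 0.137
finger_force: 59.0
0.12603402966681312 0.03772116100619815 0.6263663540195795 0.6013850958639854
```

View pics/s2.png

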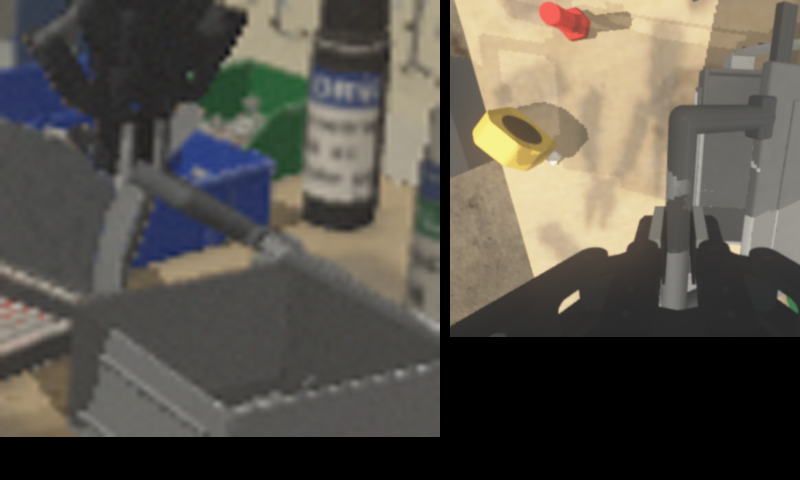

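The gripper holds the bar and the lid is up at about 0.61 rad, judged from TCP travel. In the right panel the index finger is at (787,35). I have no views left, so I'll compare the index and pointer numerically.

Run:
```python
from chest import *
w=pickle.load(open('w7.pkl','rb'));g=pickle.load(open('w6.pkl','rb'));n=pickle.load(open('scene2.pkl','rb'))
Z=np.array([0,0,1.])
P=lambda A,r,y:H+r*(-np.cos(A)*X+np.sin(A)*Z)+y*Y
for A in (.56,.6,.64,.68): print(A,'idx w7',proj(w,P(A,.152,.1)).round(1),proj(w,P(A,.152,.085)).round(1),'tip w7',proj(w,P(A,.142,.1)).round(1),'lid corners crop', [((proj(n,q)-[245,130])*5.5).round() for q in (P(A,.164,.085),P(A,.164,-.085),P(A,.215,-.055),P(A,.215,.055),P(A,0,-.085),P(A,0,.085))])
def blobs(f,box,thr=55):
    u0,v0,u1,v1=box; m=(f['color'][v0:v1,u0:u1].max(2)<thr).astype(np.uint8)
    k,l,st,c=cv2.connectedComponentsWithStats(m)
    for i in range(1,k):
        if st[i,4]>15: print('blob',st[i,:2]+[u0,v0],st[i,2:5],c[i]+[u0,v0])
print('w6 shut');blobs(g,(360,55,512,95))
print('w7');blobs(w,(340,0,512,110))
```

```text
0.56 idx w7 [362.1  29. ] [359.4  62. ] tip w7 [376.1  30.9] lid corners crop [array([100., 175.]), array([275., 279.]), array([178., 227.]), array([ 66., 160.]), array([460., 372.]), array([281., 267.])]
0.6 idx w7 [372.3  26.9] [369.2  61. ] tip w7 [385.6  29.1] lid corners crop [array([105., 165.]), array([281., 268.]), array([186., 213.]), array([ 74., 147.]), array([460., 372.]), array([281., 267.])]
0.64 idx w7 [383.5  24.8] [380.  60.] tip w7 [396.1  27.3] lid corners crop [array([111., 155.]), array([288., 258.]), array([195., 199.]), array([ 82., 133.]), array([460., 372.]), array([281., 267.])]
0.68 idx w7 [395.7  22.6] [391.7  59. ] tip w7 [407.4  25.4] lid corners crop [array([117., 146.]), array([295., 247.]), array([204., 185.]), array([ 90., 120.]), array([460., 372.]), array([281., 267.])]
w6 shut
blob [475  64] [15 10 87] [481.71264368  67.91954023]
w7
blob [425  22] [ 9 10 55] [428.52727273  27.01818182]
```

Run:
```python
from chest import *
w=pickle.load(open('w7.pkl','rb'));g=pickle.load(open('w6.pkl','rb'));Z=np.array([0,0,1.])
p,err=tri(g,(481.7,67.9),w,(428.5,27.0)); r=p-H
print('blob chest frame',r@X,r@Y,r[2],'err',err,'ang',np.arctan2(r[2],-(r@X)),'rad',np.hypot(r[2],r@X))
def rows(f,vs,u0,u1):
    for v in vs: print(v,' '.join(str(int(x)) for x in f['color'][v,u0:u1:3].mean(1)))
print('w7');rows(w,range(4,64,6),360,470)
print('w6');rows(g,range(64,90,3),366,500)
```

```text
blob chest frame -0.09671847124584086 0.10110426382913831 0.08109544872669616 err 0.0007803133617825228 ang 0.6977615700850347 rad 0.12621780573404354
w7
4 140 141 140 139 89 75 77 92 91 94 106 117 122 116 117 119 122 124 130 133 136 138 140 141 140 139 139 139 140 140 138 136 135 131 126 122 119
10 141 142 141 133 74 75 79 93 92 91 94 90 108 115 116 118 122 127 131 134 136 138 139 141 140 137 137 137 139 138 138 137 135 132 129 126 121
16 141 140 140 117 73 75 85 93 93 92 93 92 119 114 117 122 126 132 134 135 138 138 139 141 141 139 138 138 137 138 138 136 134 131 126 123 117
22 141 139 141 96 74 74 90 92 92 92 91 95 118 115 117 120 128 134 137 138 138 134 66 50 50 51 54 54 55 55 55 89 134 128 124 118 115
28 140 139 138 77 74 76 92 91 91 93 91 94 98 98 95 91 119 128 136 138 137 84 48 49 50 51 54 55 56 55 55 116 133 127 122 118 117
34 137 127 111 74 75 79 92 92 91 93 90 97 97 94 73 80 81 72 73 72 77 74 75 71 66 59 54 56 56 55 59 134 131 126 123 121 121
40 118 118 101 72 74 86 92 92 92 92 91 98 95 97 103 109 113 112 109 92 80 61 61 71 84 95 108 110 109 109 127 137 139 140 140 141 141

[... 1253 characters left out ...]
3 86
79 106 98 77 81 75 73 102 107 108 106 107 109 106 98 101 103 108 105 100 79 81 89 96 103 109 111 112 89 89 104 114 115 116 116 116 115 116 111 94 96 104 104 103 104 107
82 105 94 82 83 84 77 106 111 107 104 108 112 111 109 115 115 115 115 118 119 119 118 118 118 124 122 122 122 122 121 121 122 124 124 124 124 124 124 124 125 126 127 128 127 127
85 103 82 82 83 85 86 110 118 146 140 140 134 131 130 114 113 113 111 107 104 99 99 102 105 109 108 109 110 110 109 109 109 110 108 109 108 109 109 110 110 111 111 111 111 111
88 103 77 83 82 83 90 110 127 166 168 166 167 164 166 106 105 106 103 97 91 86 87 94 101 105 106 107 107 108 107 106 107 109 111 110 110 109 109 109 108 110 110 109 109 109
```

Run:
```python
from chest import *
w=pickle.load(open('w7.pkl','rb'));g=pickle.load(open('w6.pkl','rb'));Z=np.array([0,0,1.])
p,err=tri(g,(464,73.5),w,(401,34)); r=p-H
print('tip chest frame',r@X,r@Y,r[2],'err',err,'ang',np.arctan2(r[2],-(r@X)),'rad',np.hypot(r[2],r@X))
# index finger centre column at rows where it crosses y=.097: compare angle
for A in (.58,.6,.62,.64,.66):
    print(A,[proj(w,P).round(1) for P in [H+ rr*(-np.cos(A)*X+np.sin(A)*Z)+.1*Y + o*(np.sin(A)*X+np.cos(A)*Z) for rr,o in ((.152,0),(.156,-.004),(.156,.004),(.148,.004),(.148,-.004))]])
print('shut',[proj(g,H-rr*X+o*Z+.1*Y).round(1) for rr,o in ((.152,0),(.156,.004),(.148,.004))])
```

```text
tip chest frame -0.11086890512909875 0.09725268222776545 0.08391041450972397 err 3.2540855383234855e-05 ang 0.6478666056388961 rad 0.13904269771447472
0.58 [array([367.1,  27.9]), array([354.9,  28.4]), array([368.2,  25.7]), array([379.5,  27.5]), array([366.1,  30.1])]
0.6 [array([372.3,  26.9]), array([359.9,  27.4]), array([373.9,  24.5]), array([384.9,  26.5]), array([370.9,  29.1])]
0.62 [array([377.8,  25.9]), array([365.1,  26.3]), array([379.8,  23.4]), array([390.6,  25.4]), array([375.9,  28.2])]
0.64 [array([383.5,  24.8]), array([370.6,  25.2]), array([386. ,  22.2]), array([396.5,  24.4]), array([381.1,  27.2])]
0.66 [array([389.4,  23.7]), array([376.4,  24. ]), array([392.5,  21.1]), array([402.6,  23.4]), array([386.6,  26.2])]
shut [array([373.1,  75.9]), array([370.4,  75.7]), array([378.5,  75.7])]
```

Triangulating the pointer tip gives 0.648 rad at a radius of 139 mm, or about 0.634 rad with the small hinge correction. The index finger lies about 2 mm below it, so I'll nudge up slightly, which also relieves the push toward the hinge.

```bash
python3 -m creep '[{"delta_pos":[0,0,-0.15],"spin":0},{"delta_pos":[0,0,-0.15],"spin":0},{"delta_pos":[0,0,0],"spin":0},{"delta_pos":[0,0,0],"spin":0},{"delta_pos":[0,0,0],"spin":0},{"delta_pos":[0,0,0],"spin":0},{"delta_pos":[0,0,0],"spin":0},{"delta_pos":[0,0,0],"spin":0}]'
python3 - <<'E'
from chest import *; from station import env
w=grab(env,'wrist'); Z=np.array([0,0,1.]); H=H+.003*X
st=w['s']; print(st['ee_pos'],np.arcsin((st['ee_pos'][2]-.0827)/.215),st['force'],st['finger_force'],abs(st['dq']).max())
v=25; print([int(x) for x in w['color'][v,360:412:2].mean(1)])
for A in (.6,.62,.64,.66): print(A,[proj(w,H+rr*(-np.cos(A)*X+np.sin(A)*Z)+.1*Y+o*(np.sin(A)*X+np.cos(A)*Z)).round(1) for rr,o in ((.156,-.004),(.156,.004),(.148,.004))])
E
```

```text
time: 18.3
ee_pos: [0.5759, -0.0554, 0.211]
eef_rot: [-0.003, 0.742, 0.67, -0.004]
force: [-6.6, -9.1, -9.1]
width: 0.137
finger_force: 58.8
[ 0.57586517 -0.0554185   0.2110361 ] 0.6396467810782532 [-6.60351502 -9.10236937 -9.11962554] 58.8105171918869 0.0010945255226510301
[140, 140, 141, 130, 78, 74, 74, 77, 89, 92, 91, 91, 91, 93, 91, 91, 103, 110, 109, 113, 117, 121, 127, 132, 135, 138]
0.6 [array([361.4,  28.2]), array([375.3,  25.5]), array([386.1,  27.3])]
0.62 [array([366.6,  27.2]), array([381.2,  24.4]), array([391.7,  26.4])]
0.64 [array([372.1,  26.1]), array([387.3,  23.2]), array([397.5,  25.4])]
0.66 [array([377.8,  25. ]), array([393.8,  22.1]), array([403.6,  24.3])]
```

```bash
python3 -c "
from station import env
print(env.finish_job())"
```

```text
the job is handed in; nothing more can be done
None
```

I stood both bolts head down in separate empty crate cells while the chest was still shut, then lifted the lid and handed the job in with it held steady at about 0.62–0.64 rad, against a pointer reading of about 0.63–0.65 rad; no pass or fail result came back.

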